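# Load the specimen tray into the imaging station

### The job

Lift the white specimen tray by its upright green handle, set it down on the open apron of the imaging station with its front towards the station's open end, handle still upright, and let go. Swing the handle out to the front until it snaps fully home level and let go of it; then grip the handle afresh by its level blade and slide the tray under the clear hood until it sits flush and square against both blue fences, and release it. Do not drop or tip the tray, and leave the petri dishes, forceps and jar where they are.

Things in the scene. Friction and masses are not known exactly. Their poses are not given: they have to be found in the camera images.
- tray_mid (a point): Centre of the loose white open tray (90 long in its x, 140 wide in y, 36 high; about 0.65 kg with two covered dishes inside, nothing in it above 33); the point is 18 above its underside. Axes: -x to its front (where the handle swings out), z up. 161 wide with the handle's arms. Smooth underside: 2 to 4 N slides it on the station's deck, up to 9 N if the handle is borne down on.
- handle_grip (a point): Centre of the green handle's flat blade: 100 long (y), 30 wide (radial), 12 thick, 105 from the hinge, between thin arms at y = +-78. Upright it stands on edge over the tray's centre, 143 above the tray's underside: pinch its 12 mm. Swung out it lies flat, 60 in front of the tray's front wall, 38 above the underside: pinch from above across its 30 mm.
- handle (a joint): Swing of the handle (rad): 0 upright, 1.571 fully out and level towards the tray's front (-x). Hinge line along y through the tray's centre, 38 above its underside. An over-centre spring holds it at either end: about 1 N at the blade starts it; past 1.2 it snaps out by itself, short of 0.85 it springs back upright.
- tray: The same tray with its handle: origin at the centre of its underside, axes as for tray_mid.
- station: Fixed imaging station: aluminium deck 270 (x) by 235 (y -132 to 103), 12 thick; origin at bench height; +x from its open front end to the back fence, +y to the side fence. The apron is the open deck, x -135 to 38. A clear hood covers x 38 to 132: underside 82, top 92 above the bench, open from y -119 to 89 between posts; a black camera head on it at x 90 to 130, top at 140.
- dishes: Bystander: a stack of three clear petri dishes, 60 diameter, 35 high; origin at the centre of the underside.
- forceps: Bystander: forceps with a green grip, 140 long along x, 10 high; origin on the bench under them.
- jar: Bystander: a lidded jar, 60 diameter, 90 high; origin at the centre of the underside.
- home (a point): Where the tray's centre (tray_mid) belongs, tray axes along the station's: station x = 70, y = 0, 30 above the bench. The blue fences are 24 high above the deck; back fence's face 45 beyond this point in +x, side fence's face 70 beyond it in +y, running from x -58 to +57 of this point.
There are look-alikes about, which are no part of the job. There is more than one size of the tray; the job needs the smaller.

How it is judged (in metres and radians):
On the way, in this order (a step that is already met when the one before it is completed fails the run):
1. the tray stands on the apron, facing the open end, handle upright, let go (x of tray_mid in the frame of station between -0.1 and 0.03 m and y of tray_mid in the frame of station between -0.065 and 0.035 m and z of tray_mid in the frame of station between 0.026 and 0.034 m and z of handle_grip in the frame of station above 0.14 m and value of joint handle below 0.25 rad and contact force between the fingers and tray below 0.3 N), for 0.2 s.
2. the handle is snapped fully out, untouched, the tray still short of its home (value of joint handle above 1.5 rad and contact force between the fingers and tray below 0.3 N and x of tray_mid in the frame of station below 0.05 m and z of tray_mid in the frame of station between 0.026 and 0.034 m and x of handle_grip in the frame of tray_mid below -0.09 m and x of handle_grip in the frame of station below 0 m), for 0.1 s.
3. the tray slides under the hood, held by its handle (x of tray_mid in the frame of station above 0.052 m and contact force between the fingers and tray above 8 N and distance between the grasp point and handle_grip below 0.045 m), for 0.05 s.
At the end, for the whole second after the job is handed in: The tray rests level on the deck under the hood, within 4 mm of touching the back fence and the side fence and within 0.05 rad of square, its handle fully out (over 1.5 rad), at rest and released (x of tray_mid in the frame of station between 0.066 and 0.073 m and y of tray_mid in the frame of station between -0.004 and 0.003 m and z of tray_mid in the frame of station between 0.027 and 0.033 m and angle between the x axis of tray and the x axis of station, either way round below 0.05 rad and angle between tray's own z axis and vertical below 0.04 rad and value of joint handle above 1.5 rad and linear speed of tray below 0.02 m/s).
It fails at once if the tray is tipped more than about 29 degrees (angle between tray's own z axis and vertical above 0.5 rad).
It fails at once if the tray is dropped or flung (faster than 1 m/s) (linear speed of tray above 1 m/s).
It fails at once if the petri dishes, forceps or jar are moved more than 30 mm (distance of any of dishes, forceps, jar from where it was at the start of the episode above 0.03 m).
It also fails if it takes over 72 s, if anything falls off the work surface, if the arm or the gripper's body presses on something with over 40 N, if the wrist force passes 120 N, or if a joint passes its speed limit or range.

### The arm

A 7-joint arm with a two-finger parallel gripper is mounted at the origin on the work surface. World frame = base frame: x ahead of the robot, y to its left, z up, the work surface at z = 0. Lengths are in mm, angles in rad, forces in N, time in s.
With the tool pointing down it reaches from about 425 to 975 mm from the base axis. Payload 16.7 kg.
Tool frame: the origin (TCP) lies on the centre line of the jaws, within the pads' length; the fingertips stand 8 mm ahead of it and the grasp point (between the pads) lies 11 mm behind it (tcp_to_tips is the distance from the TCP to the fingertips, in mm); z points along the fingers, y is the line along which they close (so a half turn about z gives the same grasp; the last joint's range is limited). The gripper opens to 85 mm and grips with 20 to 120 N. Pads are 22 mm wide; open, the fingers measure 114 mm over their backs; the gripper's body (76 mm by 85 mm) begins 54 mm behind the grasp point. The pads swing forward as they close: fully open they stand 13 mm farther back than shut.
Start: joints at [1.147, 0.426, 0.074, 1.606, -0.034, 1.111, -0.067], TCP at [183.133, -649.645, 239.302] pointing down, gripper open.
Joint ranges: [-2.85, 2.85], [-0.5, 2.14], [-1.23, 1.37], [0.21, 2.46], [-1.02, 4.16], [0.16, 2.05], [-2.73, 2.73]. Speed limits (rad/s): [1.89, 1.89, 2.39, 2.39, 3.01, 3.01, 3.01].

### API

Orientations are given as a rotation vector (axis times angle).
In Python, from bench import * gives the robot as it stands. The module is installed in compiled form; this text tells all that it offers.
- The arm moves only by the shell command python3 -m creep 'ROWS' [FORCE]. ROWS is JSON, a list of rows, each a list of 7 numbers: the shift along the tool's x, y, z in m, then the turn, a rotation vector about the tool's x, y, z in degrees, then the opening, from 0 (shut) to 1 (fully open). In form: [[tx, ty, tz, ax, ay, az, claw], ...]. A call has 1 to 5 rows; each row shifts and turns the commanded pose from where the row before left it, along the tool's axes as they then stand; what a row does not reach is not made up. A row lasts 1/8 s, in which the tool goes at most 62.5 mm and 10.7 degrees, less where a joint would pass 70% of its speed; a pose out of reach is approached as far as the arm can. A call is refused whole if a number of a shift passes 0.0625 or a number of a turn 10.7, either way. A call with a gripper value outside its range is refused whole. The fingers move at their own pace and stop on an object; FORCE is the grip in N (left out, the last holds). Time passes only in rows, so rows that do not move let the fingers close. It gives the time, the measured TCP pose, the force, the opening and the grip force at its end, in the units of the state.
- get_obs(): the state, without advancing time (a new reading comes with each control period).
- get_image(name): name is "scene" or "top" or "wrist"; returns the picture (384x512x3 uint8, blue, green, red); there is no depth.
- camera_info(name): a dict with "vertical_fov" (degrees; the focal length in pixels is half the picture's height over the tangent of half this angle, whatever the lens; pixels are square), "cx", "cy" (the principal point, pixels), "eye" and "orientation" of the camera in the world; the wrist camera has in their place "T_tool_cam" (4x4, takes a point from camera to tool coordinates, whose origin is the TCP and whose axes are the flange's). Camera axes: x right, y down, z forward; pixel columns grow to the right and rows downward; lengths in mm; the calibration is good to about 2 mm. A picture is of the moment at which its call begins: read the wrist's pose just before it. camera_info takes no time and is no camera call.
- hand_in(): hands the job in; it is judged then, once.
Trained networks look in the newest picture that a camera, given by its name, has taken for a name from the list of things; names that differ only in an ending like _2 or _b are one class to them, and where a whole thing is asked for, a point or a joint stands for the part that bears it (a point fixed in the world has none). Each returns a list of dicts, best first, with "p" (0 to 1); they miss things now and then, are a little off and sometimes report something else, mostly with a low value. They report only what shows in the picture. A call takes as long as a camera call. They do not tell look-alikes from the thing itself.
- cut_out(name, camera): "mask" (384x512 bool, what is visible of it) and "pixel" ([column, row] in pixels, amid what is visible of it).
- spot_point(name, camera): "pixel" ([column, row] in pixels: a listed point, or the origin of a listed thing).
The state is a dict: "t": time; "joint_positions": joint angles; "dq": joint speeds; "joint_torque": joint torques, N m; "tool_pos": TCP position; "tool_rot": TCP orientation; "contact_force": force on the tool from outside, world axes, zero at the start; "moment": the same for the moment, N m; "grip_width": finger opening in mm; "gripper_force": force on a finger pad.
Only numpy, scipy, OpenCV 4.12 (cv2) and the standard library are available. Lean on these libraries where they do the work, as an engineer would, in place of code of your own. Each camera call takes 0.05 s, during which the arm holds its last target. There are 200 camera calls.

## Working session

There is one attempt and no reset: what is moved stays moved. The work goes in short steps, Python scripts to look and compute and a shell command to move; the robot and the scene stay as the last step left them, time stands still between calls to the robot, and variables do not carry over. Pictures are saved under pics/ and viewed, at most 12 in all, crops included, and the job is handed in when it is done.

```bash
mkdir -p pics
cat > h.py <<'E'
import numpy as np, cv2
from scipy.spatial.transform import Rotation as R
from bench import *
def cam(name):
    c=camera_info(name); f=192/np.tan(np.radians(c["vertical_fov"])/2)
    if name=="wrist":
        o=get_obs(); T=np.eye(4); T[:3,:3]=R.from_rotvec(o["tool_rot"]).as_matrix(); T[:3,3]=o["tool_pos"]
        T=T@np.array(c["T_tool_cam"]); return f,c["cx"],c["cy"],T[:3,3],T[:3,:3]
    o=np.array(c["orientation"],float)
    M=o if o.shape==(3,3) else R.from_rotvec(o).as_matrix()
    return f,c["cx"],c["cy"],np.array(c["eye"],float),M
def ray(cm,px,z):
    f,cx,cy,e,M=cm; d=M@np.array([(px[0]-cx)/f,(px[1]-cy)/f,1]); return e+d*(z-e[2])/d[2]
def proj(cm,P):
    f,cx,cy,e,M=cm; q=(np.atleast_2d(P)-e)@M; return np.c_[cx+f*q[:,0]/q[:,2],cy+f*q[:,1]/q[:,2]]
E
python3 - <<'E'
from h import *
for n in ("top","scene"):
    print(n,camera_info(n))
    im=get_image(n); cv2.imwrite(f"pics/{n}0.png",im)
    for k in ("tray_mid","handle_grip","station","home","tray"):
        print(k,[(np.round(d["pixel"]).tolist(),round(d["p"],2)) for d in spot_point(k,n)])
print(get_obs()); print(camera_info("wrist"))
a=cv2.imread("pics/top0.png")
E
```

```text
top {'vertical_fov': 54.45278263548969, 'cx': 255.64360677344004, 'cy': 194.78180202024785, 'eye': array([ 489.04486638,   23.20134793, 1141.91863057]), 'orientation': array([-2.20579039,  2.15091732, -0.0478652 ])}
tray_mid [([200.0, 178.0], 0.97), ([172.0, 264.0], 0.68)]
handle_grip [([156.0, 271.0], 0.83), ([192.0, 172.0], 0.65)]
station [([338.0, 191.0], 0.91)]
home [([342.0, 168.0], 0.69)]
tray [([200.0, 184.0], 0.98), ([171.0, 263.0], 0.73)]
scene {'vertical_fov': 52.41554473637005, 'cx': 255.70132096650855, 'cy': 187.52260220693563, 'eye': array([ 999.29477809, -408.90422583,  759.31885782]), 'orientation': array([-2.23457489, -0.9448032 ,  0.40001359])}
tray_mid [([282.0, 126.0], 0.93), ([328.0, 179.0], 0.83)]
handle_grip [([284.0, 76.0], 0.89), ([339.0, 142.0], 0.59), ([318.0, 273.0], 0.4)]
station [([204.0, 272.0], 0.64)]
home [([220.0, 290.0], 0.63)]
tray [([333.0, 186.0], 0.84), ([283.0, 129.0], 0.6)]
{'t': 0.6, 'joint_positions': array([ 1.14648158,  0.426113  ,  0.07389697,  1.60601548, -0.03408546,
        1.1108178 , -0.06708458]), 'dq': array([ 1.48702441e-03, -2.755
[... 312 characters left out ...]
618487]), 'tool_rot': array([-3.11189264e+00, -4.30255217e-01,  1.14631998e-06]), 'contact_force': array([ 0.40447462, -0.49511357, -0.06221161]), 'moment': array([ 0.01086662,  0.03125009, -0.00700743]), 'gripper_force': 0.0, 'grip_width': 85.4834845862648}
{'vertical_fov': 65.65711324300032, 'cx': 252.9367836835229, 'cy': 191.5738238924196, 'T_tool_cam': array([[ 1.31318303e-04, -9.48910930e-01, -3.15544023e-01,
         8.16169725e+01],
       [ 9.99999870e-01,  2.80278253e-04, -4.26694225e-04,
         8.94584491e-01],
       [ 4.93334941e-04, -3.15543926e-01,  9.48910843e-01,
        -1.34865458e+02],
       [ 0.00000000e+00,  0.00000000e+00,  0.00000000e+00,
         1.00000000e+00]])}
```

View pics/top0.png

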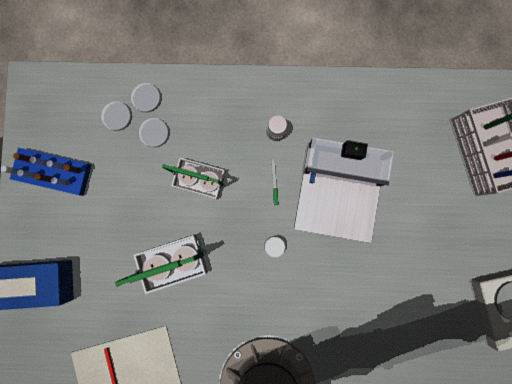

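View pics/scene0.png

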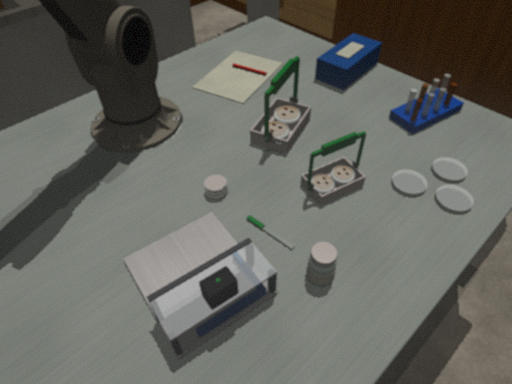

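Two trays show: the big one at (172,264) and the smaller one at (200,178) in the top view. I'll measure both to confirm, and check the station.

Run:
```python
from h import *
cm=cam("top"); im=get_image("top")
for k,z in (("tray",36),("handle",143),("station",12),("dishes",35),("jar",90),("forceps",5)):
    for d in cut_out(k,"top"):
        m=d["mask"].astype(np.uint8); c=max(cv2.findContours(m,0,2)[0],key=cv2.contourArea)
        r=cv2.boxPoints(cv2.minAreaRect(c)); w=np.array([ray(cm,p,z)[:2] for p in r])
        print(k,round(d["p"],2),np.round(d["pixel"]),m.sum(),"ctr",w.mean(0).round(),"edges",np.linalg.norm(w[1]-w[0]).round(),np.linalg.norm(w[2]-w[1]).round(), "yaw",np.degrees(np.arctan2(*(w[1]-w[0])[::-1])).round(1))
for k,z in (("station",0),("home",30),("tray_mid",18),("handle_grip",143)):
    for d in spot_point(k,"top"): print(k,d["p"],ray(cm,d["pixel"],z).round())
# triangulate
s=get_image("scene"); cs=cam("scene")
a=cv2.resize(im[140:310,100:260],None,fx=3,fy=3,interpolation=2); b=cv2.resize(s[60:215,240:380],None,fx=3,fy=3,interpolation=2)
b=cv2.resize(s[125:215,290:380],(400,400),interpolation=2);a=cv2.resize(im[140:215,150:250],(533,400),interpolation=2)[:, :400]
st=cv2.resize(im[130:250,285:400],(383,400)); cv2.imwrite("pics/c1.png",np.hstack([a,b])); cv2.imwrite("pics/st.png",st)
```

```text
tray 0.91 [167. 266.] 2914 ctr [340. 326.] edges 280.0 122.0 yaw -70.1
tray 0.88 [195. 179.] 1445 ctr [611. 237.] edges 89.0 184.0 yaw -14.4
handle 0.85 [192. 175.] 346 ctr [605. 215.] edges 18.0 171.0 yaw -13.1
handle 0.67 [155. 269.] 616 ctr [349. 296.] edges 248.0 20.0 yaw -70.4
handle 0.58 [199. 177.] 1562 ctr [600. 215.] edges 83.0 174.0 yaw -14.3
station 0.6 [343. 187.] 7734 ctr [ 589. -217.] edges 298.0 261.0 yaw -9.2
dishes 0.67 [273. 246.] 298 ctr [409. -11.] edges 53.0 56.0 yaw -88.5
jar 0.95 [277. 125.] 392 ctr [752.  -9.] edges 54.0 69.0 yaw -88.8
forceps 0.72 [279. 129.] 429 ctr [772. -11.] edges 59.0 78.0 yaw -88.8
forceps 0.52 [273. 189.] 147 ctr [605.  -8.] edges 13.0 139.0 yaw -85.4
station 0.58 [ 580. -200.    0.]
station 0.42 [592. 215.   0.]
home 0.95 [ 653. -206.   30.]
home 0.51 [596. 219.  30.]
tray_mid 0.95 [609. 209.  18.]
tray_mid 0.72 [347. 294.  18.]
handle_grip 0.94 [343. 306. 143.]
handle_grip 0.66 [606. 220. 143.]
```

View pics/c1.png

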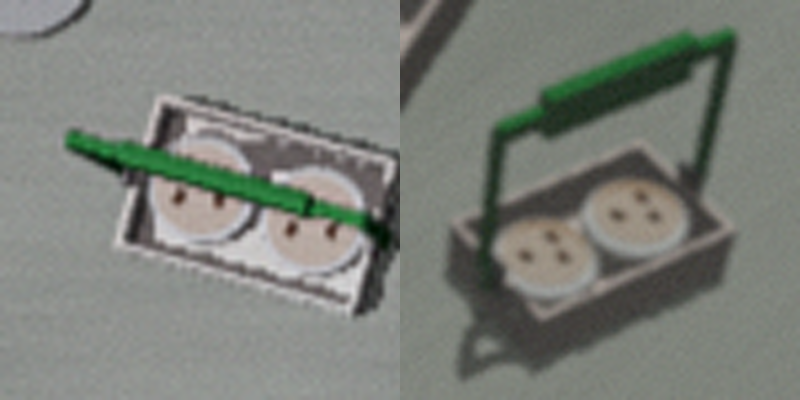

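Identity is confirmed: the tray at top (200,178) / scene (333,186) is about 90 mm deep and 160–170 mm over the handle. The one at top (172,264) is about 30 % larger. The front side isn't clear yet, so I'll fly over for a wrist view.

```bash
for i in 1 ; do python3 -m creep '[[0.036,-0.04,-0.01,0,0,0,1],[0.036,-0.04,-0.01,0,0,0,1],[0.036,-0.04,-0.01,0,0,0,1],[0.036,-0.04,-0.01,0,0,0,1],[0.036,-0.04,-0.01,0,0,0,1]]'; done
python3 -m creep '[[0.036,-0.04,-0.002,0,0,0,1],[0.036,-0.04,-0.002,0,0,0,1],[0.036,-0.04,-0.002,0,0,0,1],[0.036,-0.04,0,0,0,0,1],[0.036,-0.04,0,0,0,0,1]]'
python3 -m creep '[[0.036,-0.04,0,0,0,0,1],[0.036,-0.04,0,0,0,0,1],[0.036,-0.04,0,0,0,0,1],[0.036,-0.04,0,0,0,0,1],[0.036,-0.04,0,0,0,0,1]]'
python3 -m creep '[[0.036,-0.04,0,0,0,0,1],[0.036,-0.04,0,0,0,0,1],[0,0,0,0,0,0,1]]'
```

```text
t: 1.82
tool_pos: [302.7, -406.7, 289.8]
tool_rot: [3.112, 0.43, 0.0]
contact_force: [1.1, 0.4, -0.0]
grip_width: 85.8
gripper_force: 0.0
t: 2.45
tool_pos: [421.7, -165.4, 295.7]
tool_rot: [3.112, 0.43, 0.001]
contact_force: [0.7, -0.5, -0.4]
grip_width: 85.3
gripper_force: 0.0
t: 3.08
tool_pos: [540.8, 75.9, 295.6]
tool_rot: [3.112, 0.429, 0.001]
contact_force: [0.5, -0.4, 0.8]
grip_width: 85.3
gripper_force: 0.0
t: 3.45
tool_pos: [588.0, 175.2, 294.8]
tool_rot: [-3.109, -0.437, 0.001]
contact_force: [0.3, 0.0, -0.6]
grip_width: 85.1
gripper_force: 0.0
```

Run:
```python
from h import *
o=get_obs(); print(o["tool_pos"],o["tool_rot"],o["joint_positions"].round(2),o["t"])
cm=cam("wrist"); im=get_image("wrist"); cv2.imwrite("pics/w1.png",im)
for k,z in (("tray_mid",18),("handle_grip",143),("tray",0)):
    for d in spot_point(k,"wrist"): print(k,round(d["p"],2),np.round(d["pixel"]),ray(cm,d["pixel"],z).round(1))
```

```text
[587.96646668 175.21102442 294.83021985] [-3.10868051e+00 -4.37462554e-01  6.99355593e-04] [ 0.06  0.33 -0.57  1.66  0.19  1.21 -1.85] 3.45
tray_mid 0.85 [225. 131.] [607.5 221.   18. ]
tray_mid 0.71 [143. 273.] [353.2 291.6  18. ]
handle_grip 0.89 [ 81. 365.] [293.5 316.2 143. ]
handle_grip 0.75 [211. 140.] [613.7 224.  143. ]
tray 0.75 [143. 269.] [348.1 297.5   0. ]
tray 0.59 [227. 127.] [611.3 220.2   0. ]
```

View pics/w1.png

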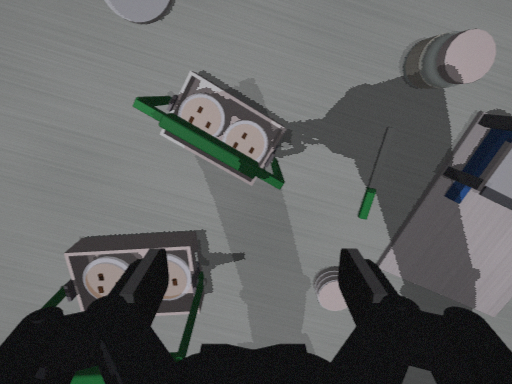

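No front mark is visible yet; the small tray sits at wrist (225,131). Next I'll go over it at grasp yaw and look closer.

```bash
python3 -m creep '[[0.016,-0.018,0,0,0,0,1],[0.016,-0.018,0,0,0,0,1],[0,0,0,0,0,-10,1],[0,0,0,0,0,-10,1],[0,0,0,0,0,-10,1]]'
python3 -m creep '[[0,0,0,0,0,-10,1],[0,0,0,0,0,-10,1],[0,0,0,0,0,-10,1],[0,0,0,0,0,0,1],[0,0,0,0,0,0,1]]'
python3 - <<'E'
from h import *
o=get_obs(); Rm=R.from_rotvec(o["tool_rot"]).as_matrix();print(o["tool_pos"],"yaw x",np.degrees(np.arctan2(Rm[1,0],Rm[0,0])),Rm[:,2].round(3),o["joint_positions"].round(2),o["t"])
cm=cam("wrist"); im=get_image("wrist"); cv2.imwrite("pics/w2.png",im)
for k,z in (("tray_mid",18),("handle_grip",143),("tray",0)):
    for d in spot_point(k,"wrist"): print(k,round(d["p"],2),np.round(d["pixel"]),ray(cm,d["pixel"],z).round(1))
for d in cut_out("handle","wrist"):
    m=d["mask"].astype(np.uint8); c=max(cv2.findContours(m,0,2)[0],key=cv2.contourArea)
    w=np.array([ray(cm,p,158)[:2] for p in cv2.boxPoints(cv2.minAreaRect(c))]); print(d["p"],w.round())
E
```

```text
t: 4.28
tool_pos: [609.0, 214.3, 295.6]
tool_rot: [2.891, 1.228, 0.001]
contact_force: [-0.8, -0.1, -0.1]
grip_width: 85.1
gripper_force: 0.0
t: 4.9
tool_pos: [608.9, 214.1, 295.5]
tool_rot: [2.484, 1.923, 0.0]
contact_force: [-0.8, 1.1, 0.5]
grip_width: 85.2
gripper_force: 0.0
[608.88228625 214.11010592 295.45772406] yaw x 75.47697744534995 [ 0.  0. -1.] [ 0.13  0.43 -0.77  1.57  0.31  1.26 -0.95] 4.9
tray_mid 0.95 [247. 149.] [603. 222.  18.]
tray_mid 0.74 [ 57. 142.] [351.2 297.4  18. ]
handle_grip 0.76 [248. 167.] [608.2 225.8 143. ]
tray 0.7 [ 65. 140.] [351.2 296.8   0. ]
0.81 [[360. 252.]
 [466. 231.]
 [440. 161.]
 [326. 183.]]
0.69 [[623. 301.]
 [634. 298.]
 [598. 151.]
 [585. 154.]]
```

View pics/w2.png

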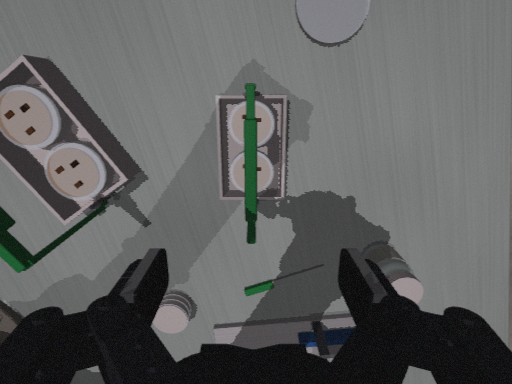

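The wrist view shows the blade running along column 251 (rows 85–242), so the yaw is good, but no front mark. I'll probe it gently: straddle the blade and nudge it toward the robot to see whether it swings.

```bash
python3 -m creep '[[0.009,-0.008,0.03,0,0,0,1],[0,-0.008,0.04,0,0,0,1],[0,-0.007,0.045,0,0,0,1],[0,0,0.04,0,0,0,1],[0,0,0,0,0,0,1]]'
cat > look.py <<'E'
from h import *
import sys
o=get_obs(); print(o["tool_pos"].round(1),o["contact_force"].round(1))
cm=cam("wrist"); im=get_image("wrist"); cv2.imwrite(f"pics/{sys.argv[1]}.png",im)
for k,z in (("tray_mid",18),("handle_grip",143)):
    for d in spot_point(k,"wrist"): print(k,round(d["p"],2),np.round(d["pixel"]),ray(cm,d["pixel"],z).round(1))
E
python3 look.py w3
python3 -m creep '[[0,-0.008,0,0,0,0,1],[0,-0.008,0,0,0,0,1],[0,-0.004,0,0,0,0,1],[0,-0.004,0,0,0,0,1],[0,-0.004,0,0,0,0,1]]'
python3 -m creep '[[0,-0.003,0,0,0,0,1],[0,0,0,0,0,0,1],[0,0,0,0,0,0,1]]'
python3 look.py w4
python3 -c "
import cv2,numpy as np
a,b=cv2.imread('pics/w3.png'),cv2.imread('pics/w4.png')
cv2.imwrite('pics/w34.png',cv2.resize(np.hstack([a,b]),(800,300)))"
```

```text
t: 5.78
tool_pos: [587.3, 227.9, 138.0]
tool_rot: [-2.479, -1.927, 0.007]
contact_force: [-0.3, 0.8, 1.5]
grip_width: 85.5
gripper_force: 0.0
[587.3 227.9 138. ] [-0.3  0.8  1.5]
tray_mid 0.62 [277. 188.] [608.7 221.6  18. ]
handle_grip 0.75 [297. 260.] [609.8 223.7 143. ]
t: 6.55
tool_pos: [561.4, 235.6, 140.4]
tool_rot: [2.48, 1.928, 0.0]
contact_force: [1.2, -0.7, 0.7]
grip_width: 85.3
gripper_force: 0.5
t: 6.92
tool_pos: [558.7, 236.2, 140.3]
tool_rot: [-2.48, -1.928, 0.0]
contact_force: [1.2, 0.6, 0.0]
grip_width: 85.6
gripper_force: 0.3
[558.7 236.2 140.3] [1.2 0.6 0. ]
tray_mid 0.98 [308. 188.] [608.  222.8  18. ]
tray_mid 0.61 [ 12. 181.] [350.7 294.8  18. ]
handle_grip 0.83 [326. 260.] [595.6 227.3 143. ]
```

View pics/w34.png

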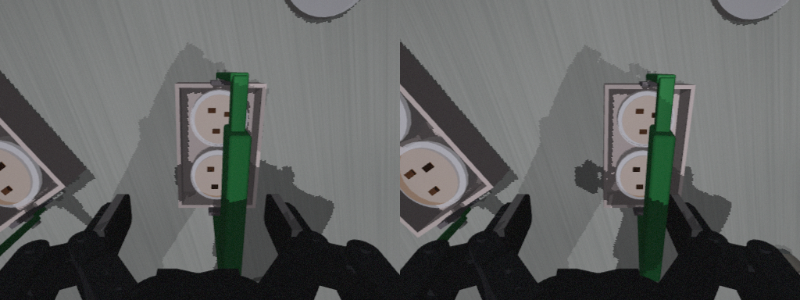

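The blade followed 14 mm while the tray stayed put, at about 1 N, so the front faces the robot (world -x) and no half turn is needed. Next I'll centre and grip, and look at the station crop.

```bash
python3 -m creep '[[0,0.01,0,0,0,0,1],[0,0.014,0,0,0,0,1],[0,0.014,0,0,0,0,1],[0.001,0.014,0,0,0,0,1],[0,0,0.008,0,0,0,1]]'
python3 -m creep '[[0,0,0,0,0,0,1],[0,0,0,0,0,0,0.4],[0,0,0,0,0,0,0],[0,0,0,0,0,0,0],[0,0,0,0,0,0,0]]' 60
python3 -m creep '[[0,0,0,0,0,0,0],[0,0,0,0,0,0,0]]'
```

```text
t: 7.7
tool_pos: [610.6, 224.1, 132.2]
tool_rot: [2.481, 1.927, 0.002]
contact_force: [0.6, 0.1, 0.3]
grip_width: 85.4
gripper_force: 0.0
t: 8.32
tool_pos: [609.3, 224.4, 132.5]
tool_rot: [2.48, 1.929, 0.0]
contact_force: [0.1, -0.6, 0.1]
grip_width: 12.3
gripper_force: 0.6
t: 8.57
tool_pos: [609.2, 224.4, 132.6]
tool_rot: [-2.48, -1.928, 0.0]
contact_force: [-3.4, -0.7, 6.0]
grip_width: 11.7
gripper_force: 58.8
```

View pics/st.png

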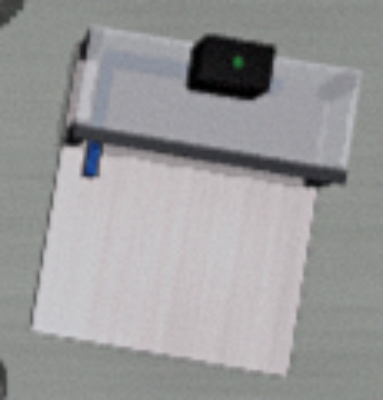

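The grip holds (11.7 mm, 59 N). In the crop the deck's front corners are at (33,330) and (288,375), with the side edges running up to (63,145) and (316,190), so I can work out the station pose while lifting.

```bash
python3 -m creep '[[0,0,-0.005,0,0,0,0],[0,0,-0.01,0,0,0,0],[0,0,-0.015,0,0,0,0],[0,0,-0.02,0,0,0,0],[0,0,-0.02,0,0,0,0]]'
python3 -m creep '[[0,0,-0.02,0,0,0,0],[0,0,-0.02,0,0,0,0],[0,0,0,0,0,0,0]]'
python3 - <<'E'
from h import *
cm=cam("top"); im=get_image("top")
s=383/115
P=[ray(cm,(285+a/s,130+b/s*1.0),12)[:2] for a,b in((33,330),(288,375),(63,145),(316,190))]
P=np.array(P); print(P.round(1), np.linalg.norm(P[0]-P[1]))
yf=np.degrees(np.arctan2(*(P[0]-P[1])[::-1]))-90; print("yaw",yf,[np.degrees(np.arctan2(*d[::-1])) for d in (P[2]-P[0],P[3]-P[1])])
# refine: white deck mask
hsv=cv2.cvtColor(im,cv2.COLOR_BGR2HSV); m=((hsv[...,2]>175)&(hsv[...,1]<40)).astype(np.uint8); m[:182]=0;m[:,:285]=0;m[:,400:]=0
c=max(cv2.findContours(m,0,2)[0],key=cv2.contourArea); print("deck px",cv2.contourArea(c),cv2.boxPoints(cv2.minAreaRect(c)).round(1).tolist(),hsv[220,330])
w=np.array([ray(cm,p,12)[:2] for p in cv2.boxPoints(cv2.minAreaRect(c))]);print(w.round(1))
for y in (yf,):
  t=np.radians(y); M=np.array([[np.cos(t),-np.sin(t)],[np.sin(t),np.cos(t)]])
  for p,q in ((P[0],(-135,103)),(P[1],(-135,-132))): print("origin",p-M@q)
o=get_obs(); print(o["contact_force"],o["joint_positions"].round(2))
E
```

```text
t: 9.2
tool_pos: [609.4, 224.5, 204.3]
tool_rot: [2.48, 1.929, 0.001]
contact_force: [-0.9, -0.2, -6.3]
grip_width: 10.9
gripper_force: 58.7
t: 9.57
tool_pos: [609.9, 224.8, 244.3]
tool_rot: [2.479, 1.928, 0.004]
contact_force: [0.0, -0.0, -7.8]
grip_width: 10.9
gripper_force: 58.6
[[ 461.3  -73.3]
 [ 427.1 -302.6]
 [ 630.1  -97.4]
 [ 594.5 -326.9]] 231.84555753263547
yaw -8.490753778830651 [np.float64(-8.127535038224298), np.float64(-8.243745018689452)]
deck px 2539.5 [[315.0, 182.0], [399.0, 182.0], [399.0, 236.0], [315.0, 236.0]] [168   9 135]
[[ 605.1 -131.4]
 [ 611.1 -384.1]
 [ 448.9 -384.3]
 [ 442.2 -133.9]]
origin [ 579.62200069 -195.14093057]
origin [ 580.0877535  -192.02106173]
[-0.4558304  -0.69255286 -7.35686208] [ 0.1   0.48 -0.76  1.63  0.35  1.18 -0.99]
```

Station: origin ≈ (580,-194), yaw ≈ -8.3°. The networks' home (653,-206) agrees with my predicted (649,-204). I'll carry the tray to station (-30,-10), which is world (549,-200).

```bash
python3 -m creep '[[-0.015,0,0,0,0,0,0],[-0.03,0,0,0,0,0,0],[-0.035,0.005,0,0,0,0,0],[-0.04,0.005,0,0,0,0,0],[-0.04,0.005,0,0,0,0,0]]'
python3 -m creep '[[-0.04,0.005,0,0,0,0,0],[-0.04,0.005,0,0,0,0,0],[-0.04,0.005,0,0,0,0,0],[-0.04,0.005,0,0,0,0,0],[-0.04,0.005,0,0,0,0,0]]'
python3 -m creep '[[-0.035,0.005,0,0,0,0,0],[-0.02,0,0,0,0,0,0],[-0.011,0,0,0,0,-3,0],[0,0,0,0,0,-3,0],[0,0,0,0,0,0,0]]'
cat > st.py <<'E'
from h import *
o=get_obs(); Rm=R.from_rotvec(o["tool_rot"]).as_matrix()
S=np.array([580,-194.]);t=np.radians(-8.3);M=np.array([[np.cos(t),-np.sin(t)],[np.sin(t),np.cos(t)]])
def toS(p): return (M.T@(np.array(p[:2])-S)).round(1)
def rep():
    print("tcp",o["tool_pos"].round(1),"in S",toS(o["tool_pos"]),"tool y yaw",round(np.degrees(np.arctan2(Rm[1,1],Rm[0,1])),2),"F",o["contact_force"].round(1),"t",o["t"],"q",o["joint_positions"].round(2),"w",round(o["grip_width"],1))
def spots(camn,ks):
    cm=cam(camn); im=get_image(camn)
    for k,z in ks:
        for d in spot_point(k,camn)[:2]: p=ray(cm,d["pixel"],z); print(camn,k,round(d["p"],2),np.round(d["pixel"]),p.round(1),"S",toS(p))
    return im
E
python3 - <<'E'
from st import *
rep(); im=spots("wrist",(("station",0),("home",30),("tray_mid",130)));cv2.imwrite("pics/w5.png",im)
im=spots("top",(("tray_mid",118),));cv2.imwrite("pics/t5.png",im)
E
```

```text
t: 10.25
tool_pos: [583.4, 63.2, 241.4]
tool_rot: [-2.48, -1.928, 0.002]
contact_force: [0.0, -0.9, -5.7]
grip_width: 11.2
gripper_force: 58.7
t: 10.88
tool_pos: [558.0, -136.5, 241.5]
tool_rot: [-2.48, -1.927, 0.002]
contact_force: [0.5, -0.3, -6.3]
grip_width: 11.4
gripper_force: 58.7
t: 11.5
tool_pos: [547.4, -199.5, 241.8]
tool_rot: [-2.375, -2.055, 0.0]
contact_force: [0.9, 0.4, -7.0]
grip_width: 11.4
gripper_force: 58.7
tcp [ 547.4 -199.5  241.8] in S [-31.5 -10.1] tool y yaw -8.27 F [ 0.9  0.4 -7. ] t 11.5 q [ 0.8   0.35 -0.7   1.78  0.25  1.1  -0.12] w 11.4
wrist tray_mid 0.8 [252. 192.] [ 547.4 -201.6  130. ] S [-31.2 -12.3]
top tray_mid 0.86 [352. 199.] [ 549.1 -218.7  118. ] S [-27.  -28.9]
top tray_mid 0.85 [171. 264.] [360.6 272.2 118. ] S [-284.4  429.7]
```

View pics/w5.png

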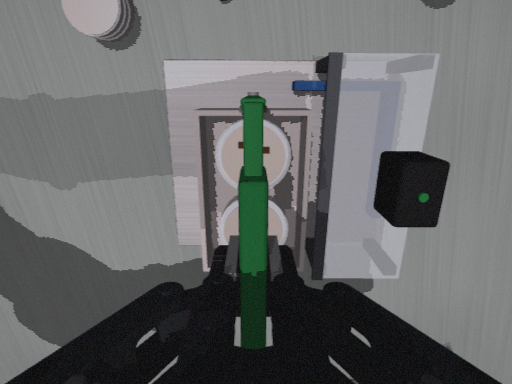

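The tray hangs square over the apron. The deck edge at row 62 is level, the fence end is at (293,86) and the hood front is at column 330. I'll check the corner pixels against the model and lower.

```bash
python3 - <<'E'
from st import *
cm=cam("wrist")
print("corner (-135,103)?",toS(ray(cm,(166,62),12)),"fence end (12,70..)?",toS(ray(cm,(293,86),36)),"edge",toS(ray(cm,(300,61),12)))
E
python3 -m creep '[[0,0,0.02,0,0,0,0],[0,0,0.025,0,0,0,0],[0,0,0.025,0,0,0,0],[0,0,0.012,0,0,0,0],[0,0,0.006,0,0,0,0]]'
python3 -m creep '[[0,0,0.004,0,0,0,0],[0,0,0,0,0,0,0]]'
```

```text
corner (-135,103)? [-128.6  103.5] fence end (12,70..)? [13.  77.5] edge [ 22.8 104.6]
t: 12.42
tool_pos: [547.7, -199.4, 153.4]
tool_rot: [-2.375, -2.055, 0.0]
contact_force: [1.0, -0.1, -7.2]
grip_width: 11.2
gripper_force: 58.9
t: 12.68
tool_pos: [548.1, -199.6, 150.6]
tool_rot: [2.375, 2.055, 0.0]
contact_force: [-1.1, -0.7, -6.2]
grip_width: 11.5
gripper_force: 58.9
```

```bash
python3 -m creep '[[0,0,0.003,0,0,0,0],[0,0,0.001,0,0,0,0],[0,0,0,0,0,0,0]]'; python3 -m creep '[[0,0,0.001,0,0,0,0],[0,0,0.001,0,0,0,0],[0,0,0,0,0,0,0]]'
```

```text
t: 13.05
tool_pos: [548.0, -199.6, 146.4]
tool_rot: [2.376, 2.056, 0.0]
contact_force: [0.8, 0.8, -6.1]
grip_width: 11.4
gripper_force: 58.9
t: 13.42
tool_pos: [548.1, -199.5, 144.6]
tool_rot: [2.375, 2.056, 0.0]
contact_force: [-2.6, 0.8, 0.6]
grip_width: 11.1
gripper_force: 60.0
```

Contact is confirmed, since the weight has come off the wrist. Releasing, and checking where the tray stands.

```bash
python3 -m creep '[[0,0,0,0,0,0,0.5],[0,0,0,0,0,0,1],[0,0,0,0,0,0,1],[0,0,0,0,0,0,1],[0,0,0,0,0,0,1]]'
python3 -m creep '[[0,-0.012,0,0,0,0,1],[0,-0.012,0,0,0,0,1],[0,0,0,0,0,0,1]]'
python3 - <<'E'
from st import *
rep(); spots("wrist",(("tray_mid",30),("handle_grip",155)));spots("top",(("tray_mid",30),("handle_grip",155)))
E
```

```text
t: 14.05
tool_pos: [548.0, -199.6, 144.3]
tool_rot: [2.376, 2.056, 0.0]
contact_force: [-0.1, 0.6, 0.5]
grip_width: 85.1
gripper_force: 0.0
t: 14.42
tool_pos: [523.0, -196.2, 144.5]
tool_rot: [2.376, 2.055, -0.001]
contact_force: [0.4, -0.2, 0.5]
grip_width: 85.4
gripper_force: 0.0
tcp [ 523.  -196.2  144.5] in S [-56.1 -10.4] tool y yaw -8.28 F [ 0.4 -0.2  0.5] t 14.425 q [ 0.78  0.42 -0.66  1.92  0.33  0.91 -0.19] w 85.4
wrist tray_mid 0.78 [280. 190.] [ 547.4 -201.1   30. ] S [-31.3 -11.7]
wrist handle_grip 0.68 [306. 269.] [ 548.9 -200.2  155. ] S [-29.9 -10.6]
top tray_mid 0.96 [340. 199.] [ 554.  -203.8   30. ] S [-24.3 -13.4]
top tray_mid 0.91 [169. 264.] [347.4 298.3  30. ] S [-301.2  453.6]
top handle_grip 0.62 [156. 271.] [345.4 302.6 155. ] S [-303.8  457.5]
top handle_grip 0.6 [350. 200.] [ 544.4 -204.3  155. ] S [-33.7 -15.3]
```

```bash
python3 -m creep '[[0,-0.012,0.002,0,0,0,1],[0,-0.013,0.005,0,0,0,1],[0,-0.013,0.005,0,0,0,1],[0,-0.013,0.005,0,0,0,1],[0,-0.012,0.005,0,0,0,1]]'
python3 -m creep '[[0,-0.009,0.007,0,0,0,1],[0,-0.009,0.007,0,0,0,1],[0,0,0,0,0,0,1]]'
python3 - <<'E'
from st import *
rep(); spots("wrist",(("tray_mid",30),("handle_grip",119)))
E
```

```text
t: 15.35
tool_pos: [460.8, -187.0, 122.0]
tool_rot: [-2.376, -2.056, 0.0]
contact_force: [1.7, -0.6, -0.9]
grip_width: 85.7
gripper_force: 0.9
t: 15.72
tool_pos: [443.1, -184.4, 107.7]
tool_rot: [-2.375, -2.055, 0.001]
contact_force: [0.1, -0.3, -0.9]
grip_width: 85.8
gripper_force: 0.0
tcp [ 443.1 -184.4  107.7] in S [-136.8  -10.2] tool y yaw -8.26 F [ 0.1 -0.3 -0.9] t 15.725 q [ 0.84  0.36 -0.67  2.12  0.32  0.77 -0.18] w 85.8
wrist tray_mid 0.76 [390. 204.] [ 547.5 -199.7   30. ] S [-31.3 -10.3]
wrist handle_grip 0.61 [308. 271.] [ 469.8 -189.1  119. ] S [-109.8  -11. ]
```

```bash
python3 -m creep '[[0,-0.009,0.01,0,0,0,1],[0,-0.006,0.008,0,0,0,1],[0,-0.005,0.009,0,0,0,1],[0,-0.003,0.006,0,0,0,1],[0,0,0,0,0,0,1]]'
python3 - <<'E'
from st import *
rep(); im=spots("wrist",(("tray_mid",30),("handle_grip",50)));im2=spots("top",(("handle_grip",50),))
cv2.imwrite("pics/w7.png",cv2.resize(np.hstack([im,im2]),(800,300)))
E
```

```text
t: 16.5
tool_pos: [420.8, -181.0, 74.8]
tool_rot: [-2.375, -2.055, 0.001]
contact_force: [0.1, 0.5, -0.0]
grip_width: 85.1
gripper_force: 0.0
tcp [ 420.8 -181.    74.8] in S [-159.4  -10.1] tool y yaw -8.25 F [ 0.1  0.5 -0. ] t 16.5 q [ 0.83  0.38 -0.65  2.19  0.37  0.68 -0.22] w 85.1
wrist tray_mid 0.96 [445. 225.] [ 546.5 -201.9   30. ] S [-32.  -12.6]
wrist handle_grip 0.6 [303. 260.] [ 449.3 -202.1   50. ] S [-128.1  -26.9]
top handle_grip 0.9 [158. 273.] [324.8 325.7  50. ] S [-327.5  477.4]
top handle_grip 0.84 [336. 238.] [ 439.6 -188.6   50. ] S [-139.7  -14.9]
```

View pics/w7.png

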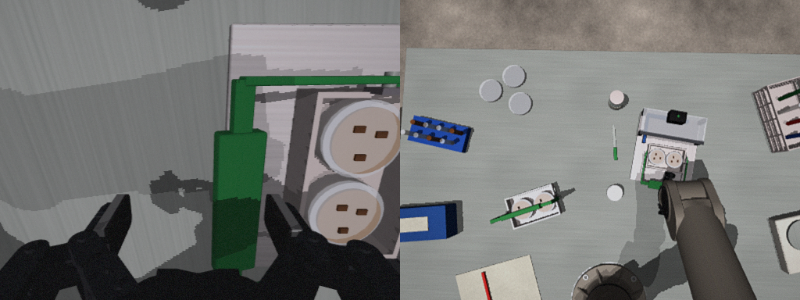

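The handle lies level between the jaws (blade at wrist panel (238,195), arm horizontal), and the tray hasn't moved. Next I'll centre over the blade half open, descend and grip.

```bash
python3 -m creep '[[0,0.008,-0.005,0,0,0,0.6],[0,0.008,0,0,0,0,0.6],[0,0.007,0,0,0,0,0.6],[0,0,0,0,0,0,0.6],[0,0,0,0,0,0,0.6]]'
python3 - <<'E'
from st import *
rep(); cm=cam("wrist"); im=get_image("wrist")
for d in cut_out("handle_grip","wrist")[:2]:
    hsv=cv2.cvtColor(im,cv2.COLOR_BGR2HSV)
    print(d["p"],np.round(d["pixel"]))
g=(hsv[...,0]>45)&(hsv[...,0]<75)&(hsv[...,1]>120)
for r in (180,200,220,240,260):
    c=np.flatnonzero(g[r]); c=c[(c>150)&(c<420)]
    if len(c): print(r,c.min(),c.max(),toS(ray(cm,(c.min(),r),56)),toS(ray(cm,(c.max(),r),56)))
E
```

```text
t: 17.38
tool_pos: [443.8, -184.3, 80.1]
tool_rot: [-2.375, -2.056, 0.0]
contact_force: [0.1, -0.1, 0.4]
grip_width: 51.3
gripper_force: 0.0
tcp [ 443.8 -184.3   80.1] in S [-136.1  -10.1] tool y yaw -8.25 F [ 0.1 -0.1  0.4] t 17.375 q [ 0.81  0.4  -0.65  2.14  0.37  0.71 -0.23] w 51.3
0.56 [255. 203.]
180 224 275 [-151.4   24.3] [-123.1   24.4]
200 225 275 [-151.2   12.5] [-122.8   12.6]
220 225 274 [-1.516e+02  1.000e-01] [-123.1    0.2]
240 226 274 [-151.3  -12.8] [-122.8  -12.8]
260 227 272 [-151.1  -26.4] [-123.7  -26.3]
```

Blade spans station x -151 to -123 (28.5 mm wide, so it is level), centred under the jaws. Descend and grip.

```bash
python3 -m creep '[[0,-0.001,0.012,0,0,0,0.6],[0,0,0.012,0,0,0,0.6],[0,0,0.012,0,0,0,0.6],[0,0,0,0,0,0,0.6],[0,0,0,0,0,0,0]]' 40
python3 -m creep '[[0,0,0,0,0,0,0],[0,0,0,0,0,0,0],[0,0,0,0,0,0,0],[0,0,0,0,0,0,0]]'
python3 - <<'E'
from st import *
rep(); spots("wrist",(("tray_mid",30),))
E
```

```text
t: 18.1
tool_pos: [443.1, -184.2, 44.3]
tool_rot: [-2.375, -2.056, -0.0]
contact_force: [-0.2, -0.1, -0.1]
grip_width: 34.1
gripper_force: 0.0
t: 18.6
tool_pos: [443.2, -184.3, 44.5]
tool_rot: [2.375, 2.056, 0.0]
contact_force: [-0.4, 1.7, 3.7]
grip_width: 29.1
gripper_force: 45.1
tcp [ 443.2 -184.3   44.5] in S [-136.8  -10.2] tool y yaw -8.26 F [-0.4  1.7  3.7] t 18.6 q [ 0.77  0.46 -0.6   2.16  0.44  0.64 -0.29] w 29.1
wrist tray_mid 0.93 [440. 245.] [ 548.  -200.1   30. ] S [-30.8 -10.7]
```

```bash
python3 -m creep '[[0,0.005,0,0,0,0,0],[0,0.01,0,0,0,0,0],[0,0.01,0,0,0,0,0],[0,0.01,0,0,0,0,0],[0,0.01,0,0,0,0,0]]'
python3 -m creep '[[0,0.01,0,0,0,0,0],[0,0.01,0,0,0,0,0],[0,0.01,0,0,0,0,0],[0,0.01,0,0,0,0,0],[0,0,0,0,0,0,0]]'
python3 - <<'E'
from st import *
rep(); im=spots("wrist",(("tray_mid",30),("home",30)));im2=spots("top",(("tray_mid",30),("home",30)))
a=cv2.resize(im[60:260,220:512],(438,300)); b=cv2.resize(im2[130:230,290:400],(330,300),interpolation=2); cv2.imwrite("pics/w8.png",np.hstack([a,b]))
E
```

```text
t: 19.32
tool_pos: [487.1, -191.1, 44.3]
tool_rot: [-2.375, -2.055, 0.002]
contact_force: [-6.6, 0.6, 11.1]
grip_width: 29.0
gripper_force: 45.9
t: 19.95
tool_pos: [528.0, -197.0, 44.5]
tool_rot: [2.375, 2.055, 0.001]
contact_force: [1.8, -1.3, 1.3]
grip_width: 29.1
gripper_force: 44.8
tcp [ 528.  -197.    44.5] in S [-51.  -10.4] tool y yaw -8.27 F [ 1.8 -1.3  1.3] t 19.95 q [ 0.7   0.56 -0.58  1.98  0.45  0.73 -0.3 ] w 29.1
wrist tray_mid 0.74 [424. 234.] [ 623.8 -204.6   30. ] S [44.9 -4.1]
wrist tray_mid 0.57 [437. 247.] [ 631.1 -214.2   30. ] S [ 53.5 -12.6]
top tray_mid 0.78 [348. 173.] [ 632.8 -225.8   30. ] S [ 56.9 -23.8]
top tray_mid 0.58 [170. 264.] [348.1 294.5  30. ] S [-300.   449.9]
top home 0.43 [343. 179.] [ 613.3 -212.3   30. ] S [ 35.6 -13.3]
```

View pics/w8.png

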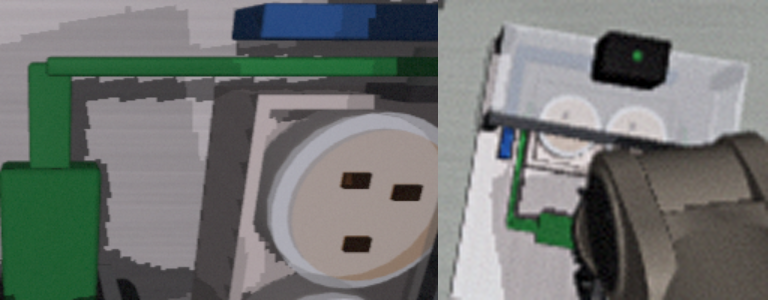

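The tray is halfway under the hood, its arm parallel to the side fence with a gap of about 10 mm (fence at crop (330,22)). I'll creep on in +x until the back fence pushes back.

```bash
python3 -m creep '[[0,0.005,0,0,0,0,0],[0,0.004,0,0,0,0,0],[0,0.002,0,0,0,0,0],[0,0.002,0,0,0,0,0]]'
python3 -m creep '[[0,0.0015,0,0,0,0,0],[0,0.0015,0,0,0,0,0]]'
python3 -m creep '[[0,0.0015,0,0,0,0,0],[0,0.0015,0,0,0,0,0]]'
```

```text
t: 20.75
tool_pos: [538.7, -198.3, 44.3]
tool_rot: [-2.374, -2.054, 0.003]
contact_force: [-8.3, 0.6, 13.2]
grip_width: 28.9
gripper_force: 46.2
t: 21.0
tool_pos: [541.6, -198.7, 44.3]
tool_rot: [-2.374, -2.055, 0.003]
contact_force: [-8.2, 1.2, 13.3]
grip_width: 29.1
gripper_force: 46.1
t: 21.25
tool_pos: [544.0, -199.0, 44.2]
tool_rot: [-2.374, -2.054, 0.005]
contact_force: [-16.1, 3.2, 19.0]
grip_width: 28.7
gripper_force: 46.9
```

Contact with the back fence at station x ≈ -35 for the grip, as it should be. Ease off and slide toward the side fence.

```bash
python3 -m creep '[[0,-0.001,0,0,0,0,0],[0.003,0,0,0,0,0,0],[0.003,0,0,0,0,0,0]]'
python3 -m creep '[[0.0015,0,0,0,0,0,0],[0.0015,0,0,0,0,0,0]]'
python3 - <<'E'
from st import *
rep(); im=spots("wrist",(("tray_mid",30),)); cv2.imwrite("pics/w9.png",cv2.resize(im[60:260,220:512],(438,300)))
E
```

```text
t: 21.62
tool_pos: [544.5, -194.9, 44.3]
tool_rot: [-2.378, -2.053, 0.005]
contact_force: [-5.8, -9.9, 10.1]
grip_width: 29.0
gripper_force: 45.9
t: 21.88
tool_pos: [545.0, -192.1, 44.4]
tool_rot: [-2.378, -2.053, 0.005]
contact_force: [-5.7, -9.3, 8.7]
grip_width: 29.4
gripper_force: 45.8
tcp [ 545.  -192.1   44.4] in S [-34.9  -3.2] tool y yaw -8.39 F [-5.7 -9.3  8.7] t 21.875 q [ 0.68  0.58 -0.58  1.94  0.46  0.75 -0.31] w 29.4
wrist tray_mid 0.85 [438. 249.] [ 648.5 -210.5   30. ] S [70.2 -6.4]
```

View pics/w9.png

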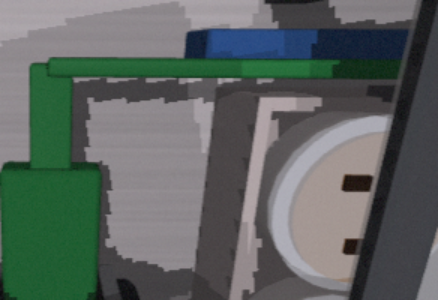

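Gap is closing (the fence's lower edge at row 55 now nearly reaches the arm) and no contact yet. Continue in small steps.

```bash
python3 -m creep '[[0.0015,0,0,0,0,0,0],[0,0,0,0,0,0,0]]'
python3 -m creep '[[0.0015,0,0,0,0,0,0],[0,0,0,0,0,0,0]]'
python3 -m creep '[[0.001,0,0,0,0,0,0],[0,0,0,0,0,0,0]]'
```

```text
t: 22.22
tool_pos: [545.4, -190.2, 44.4]
tool_rot: [-2.377, -2.054, 0.004]
contact_force: [-4.5, -6.7, 8.2]
grip_width: 28.9
gripper_force: 45.7
t: 22.48
tool_pos: [545.6, -188.7, 44.3]
tool_rot: [-2.377, -2.054, 0.004]
contact_force: [-5.5, -7.7, 9.0]
grip_width: 29.0
gripper_force: 45.7
t: 22.72
tool_pos: [545.8, -187.8, 44.4]
tool_rot: [-2.377, -2.053, 0.004]
contact_force: [-3.7, -7.4, 9.4]
grip_width: 28.8
gripper_force: 45.7
```

```bash
python3 -m creep '[[0.0015,0,0,0,0,0,0],[0,0,0,0,0,0,0]]'
python3 -m creep '[[0.0015,0,0,0,0,0,0],[0,0,0,0,0,0,0]]'
python3 - <<'E'
from st import *
rep(); o2=o["moment"]; print(o2); spots("wrist",(("tray_mid",30),("home",30)))
E
```

```text
t: 22.98
tool_pos: [546.0, -186.2, 44.4]
tool_rot: [-2.377, -2.054, 0.004]
contact_force: [-4.8, -6.5, 8.1]
grip_width: 28.8
gripper_force: 45.7
t: 23.22
tool_pos: [546.3, -184.7, 44.4]
tool_rot: [-2.377, -2.054, 0.004]
contact_force: [-4.4, -7.0, 9.5]
grip_width: 29.1
gripper_force: 45.7
tcp [ 546.3 -184.7   44.4] in S [-34.7   4.3] tool y yaw -8.36 F [-4.4 -7.   9.5] t 23.225 q [ 0.66  0.58 -0.58  1.94  0.46  0.75 -0.32] w 29.1
[-1.31846402  0.75281347 -0.39301193]
wrist tray_mid 0.68 [308. 224.] [ 578.4 -177.    30. ] S [-4.  16.5]
```

```bash
python3 - <<'E'
from st import *
cm=cam("wrist"); im=get_image("wrist"); hsv=cv2.cvtColor(im,cv2.COLOR_BGR2HSV).astype(int)
for c in (365,385,405,420):
    col=hsv[60:160,c]; b=np.flatnonzero((col[:,0]>100)&(col[:,0]<125)&(col[:,1]>100))+60; g=np.flatnonzero((col[:,0]>45)&(col[:,0]<80)&(col[:,1]>100))+60
    print(c,"blue",b.min() if len(b) else 0,b.max() if len(b) else 0,"green",g.min(),g.max(),"fence outer top",toS(ray(cm,(c,b.min()),36)) if len(b) else 0,"arm out/in top",toS(ray(cm,(c,g.min()),53)),toS(ray(cm,(c,g.max()),53)))
    print([ (r,hsv[r,c].tolist()) for r in range(96,136,3)] if c==405 else "")
E
python3 -m creep '[[0.0015,0,0,0,0,0,0],[0,0,0,0,0,0,0]]'
python3 -m creep '[[0.0015,0,0,0,0,0,0],[0,0,0,0,0,0,0]]'
```

```text
365 blue 97 118 green 99 110 fence outer top [17.5 82.9] arm out/in top [11.5 82.3] [12. 78.]

385 blue 97 118 green 99 111 fence outer top [26.6 82.9] arm out/in top [19.6 82.3] [20.3 77.6]

405 blue 96 118 green 99 111 fence outer top [35.7 83.3] arm out/in top [27.7 82.3] [28.4 77.6]
[(96, [113, 104, 59]), (99, [74, 181, 76]), (102, [68, 155, 115]), (105, [67, 153, 113]), (108, [69, 167, 107]), (111, [70, 147, 71]), (114, [110, 152, 57]), (117, [111, 137, 54]), (120, [8, 13, 77]), (123, [173, 13, 81]), (126, [173, 18, 174]), (129, [173, 17, 176]), (132, [170, 18, 174]), (135, [174, 17, 73])]
420 blue 97 118 green 99 111 fence outer top [42.6 82.8] arm out/in top [33.7 82.3] [34.6 77.6]

t: 23.68
tool_pos: [546.4, -183.4, 44.4]
tool_rot: [-2.378, -2.053, 0.004]
contact_force: [-4.6, -7.2, 8.5]
grip_width: 29.2
gripper_force: 45.7
t: 23.92
tool_pos: [546.3, -183.2, 44.4]
tool_rot: [2.378, 2.052, -0.006]
contact_force: [-6.4, -13.1, 8.0]
grip_width: 28.9
gripper_force: 45.7
```

Side fence met (Fy jumped, motion stopped). Reseat against the back fence.

```bash
python3 -m creep '[[0,0.0015,0,0,0,0,0],[0,0,0,0,0,0,0]]'
python3 -m creep '[[0.0005,0.0015,0,0,0,0,0],[0,0,0,0,0,0,0]]'
python3 - <<'E'
from st import *
rep(); print(o["moment"])
E
```

```text
t: 24.18
tool_pos: [546.4, -183.2, 44.2]
tool_rot: [-2.378, -2.051, 0.009]
contact_force: [-14.6, -11.7, 16.9]
grip_width: 28.8
gripper_force: 46.6
t: 24.42
tool_pos: [546.5, -183.1, 43.9]
tool_rot: [-2.377, -2.05, 0.013]
contact_force: [-23.7, -11.6, 23.1]
grip_width: 29.4
gripper_force: 47.3
tcp [ 546.5 -183.1   43.9] in S [-34.7   5.9] tool y yaw -8.43 F [-23.7 -11.6  23.1] t 24.425 q [ 0.66  0.58 -0.57  1.94  0.46  0.76 -0.33] w 29.4
[-2.41361666  4.49974298 -0.14180739]
```

```bash
python3 -m creep '[[-0.0003,-0.0018,0,0,0,0,0],[0,0,0,0,0,0,0.6],[0,0,0,0,0,0,0.6],[0,0,0,0,0,0,0.6],[0,0,0,0,0,0,0.6]]'
python3 -m creep '[[0,0,-0.01,0,0,0,0.6],[0,0,-0.02,0,0,0,0.6],[0,0,-0.04,0,0,0,0.6],[0,0,-0.04,0,0,0,0.6],[0,0,0,0,0,0,0.6]]'
python3 - <<'E'
from st import *
rep(); cm=cam("wrist"); im=spots("wrist",(("tray_mid",30),("handle_grip",50),("home",30))); hsv=cv2.cvtColor(im,cv2.COLOR_BGR2HSV).astype(int)
g=((hsv[...,0]>45)&(hsv[...,0]<80)&(hsv[...,1]>100)).astype(np.uint8)
b=((hsv[...,0]>100)&(hsv[...,0]<125)&(hsv[...,1]>90)).astype(np.uint8)
for n,m,z in (("green",g,56),("blue",b,36)):
    c=max(cv2.findContours(m,0,1)[0],key=cv2.contourArea); p=c[:,0]; print(n,cv2.contourArea(c),cv2.boundingRect(c))
    for col in range(p[:,0].min()+3,p[:,0].max(),15):
        r=np.flatnonzero(m[:,col]); print(col,r.min(),r.max(),toS(ray(cm,(col,r.min()),z)),toS(ray(cm,(col,r.max()),z)))
cv2.imwrite("pics/w10.png",im)
spots("top",(("tray_mid",30),("home",30),("jar",0),("dishes",0),("forceps",0)))
E
```

```text
t: 25.05
tool_pos: [549.0, -180.0, 44.3]
tool_rot: [-2.375, -2.056, -0.0]
contact_force: [0.0, -0.4, -0.5]
grip_width: 51.1
gripper_force: 0.0
t: 25.68
tool_pos: [550.8, -180.6, 158.8]
tool_rot: [2.372, 2.052, 0.004]
contact_force: [0.2, -0.2, -1.3]
grip_width: 50.9
gripper_force: 0.0
tcp [ 550.8 -180.6  158.8] in S [-30.9   9. ] tool y yaw -8.27 F [ 0.2 -0.2 -1.3] t 25.675 q [ 0.73  0.43 -0.66  1.87  0.33  0.94 -0.22] w 50.9
wrist handle_grip 0.66 [248. 194.] [ 547.3 -183.    50. ] S [-34.    6.2]
green 5352.0 (230, 101, 122, 179)
233 139 375 [-45.3  54.5] [ -50.4 -194.1]
248 101 279 [-33.3  83.4] [-34.  -75.4]
263 101 383 [-21.8  83.4] [ -18.5 -205.6]
278 101 278 [-10.4  83.4] [ -6.  -74.4]
293 101 279 [ 1.1 83.4] [  8.  -75.5]
308 101 106 [12.6 83.4] [12.8 79.8]
323 101 327 [24.1 83.4] [  40.2 -131.3]
338 101 336 [35.6 83.5] [  56.2 -142.7]
blue 193.5 (301, 108, 50, 5)
304 108 375 [13.2 77.3] [  29.5 -218.4]
319 108 344 [25.8 77.3] [  43.6 -173.2]
334 108 344 [38.3 77.3] [  60.1 -173.3]
349 108 355 [50.9 77.3] [  78.3 -189. ]
top tray_mid 0.87 [341. 169.] [ 644.7 -206.6   30. ] S [65.9 -3.1]
top tray_mid 0.62 [172. 263.] [352.9 289.3  30. ] S [-294.5  445.5]
top jar 0.94 [277. 129.] [768.8 -11.9   0. ] S [160.5 207.5]
top jar 0.16 [337. 191.] [ 580.3 -199.9    0. ] S [ 1.2 -5.8]
top dishes 0.79 [274. 249.] [398.5 -12.5   0. ] S [-205.8  153.4]
top forceps 0.46 [273. 175.] [624.9  -3.7   0. ] S [ 16.9 194.8]
```

The arm is parallel to the fence. The handle spans station y 83 to -75, centred within about 0.5 mm once referred to the fence face. The blade centre is at x ≈ -34, which puts the tray at x ≈ 71. The tray is released and the forces are zero, so I'm handing in.

```bash
python3 -c "
from bench import *
print(hand_in())"
```

```text
the job is handed in; nothing more can be done
None
```

I handed the job in at about 26 s on the robot's clock; the judged result was not shown. The small tray is under the hood against both fences, with its handle out level and let go, and at the last check it was within about 1 mm of home and square.

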